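# Stow the bit case in the storage carousel

### The arm

A 6-joint arm with a two-finger parallel gripper is mounted at the origin on the work surface. World frame = base frame: x ahead of the robot, y to its left, z up, the work surface at z = 0. Lengths are in m, angles in degrees, forces in N, time in s.
With the tool pointing down it reaches from about 0.35 to 0.875 m from the base axis. Payload 4.2 kg.
Tool frame: the origin (TCP) lies midway between the tips of the shut fingers; the grasp point (between the pads) lies 19 mm behind it; y points along the fingers, z is the direction in which the jaws open and shut, and the axes are right-handed (so a half turn about y gives the same grasp; the last joint's range is limited). The gripper opens to 87 mm and grips with 3 to 60 N. Pads are 19 mm wide; open, the fingers measure 117 mm over their backs; the gripper's body (75 mm by 190 mm) begins 51 mm behind the grasp point.
Start: joints at [-54.912, 22.042, 0.453, 0, -68.411, -14.817], TCP at [0.217, -0.586, 0.223] pointing down, gripper open.
Joint ranges: [-179.83, 179.83], [-69.29, 118.12], [-61.27, 80.66], [-181.25, 117.63], [-171.15, -9.14], [-177.46, 177.46]. Speed limits (degrees/s): [159.86, 159.86, 180, 180, 180, 180].

### API

Orientations are given as [roll, pitch, yaw] about the fixed x, y, z axes, in that order (R = Rz(yaw) Ry(pitch) Rx(roll)).
In Python, from workcell import env gives the robot as it stands. The module is installed in compiled form; this text tells all that it offers. Calls block until the motion is done:
- env.goto(position, orientation): joint-space move of the TCP to a pose.
- env.move_straight(position, rotation=None, rate=0.15, force_limit=None): straight line of the TCP; rotation=None keeps the orientation; rate is the mean speed in m/s. With force_limit (N) it stops when the force on the tool has changed by that much, and returns True; else False.
- env.set_joints(angles): joint-space move.
- env.gripper_to(opening, grasp_force=None): opening from 0.0 (shut) to 1.0 (fully open); grasp_force is the grip in N (None keeps the last); returns when the fingers have stopped.
- env.dwell(seconds).
- env.inverse_kinematics(position, orientation): joint angles nearest the present ones, or None.
- env.read_state(): the state.
- env.grab_frame(name): name is "scene" or "top" or "wrist"; returns a dict with "image" (420x560x3 uint8, blue, green, red), "fx", "fy", "cx", "cy" (pixels), "position" and "orientation" of the camera in the world. Camera axes: x right, y up, looking along -z (the intrinsics and any distortion apply to the point x, -y, -z); pixel columns grow to the right and rows downward; lengths in m; the calibration is good to about 2 mm. A picture is of the moment at which its call begins. There is no depth.
A pose or a line that the arm cannot do raises env.Unreachable and nothing moves.
- env.close_job(): hands the job in, once; it reports no verdict.
Trained networks look in a picture, given as the dict that the camera call returned (one of the last four; its "shot" number tells which), for a name from the list of things; names that differ only in an ending like _2 or _b are one class to them, and where a whole thing is asked for, a point or a joint stands for the part that bears it (a point fixed in the world has none). Each returns a list of dicts, best first, with "score" (0 to 1); they miss things now and then, are a little off and sometimes report something else, mostly with a low value. They report only what shows in the picture. A call takes as long as a camera call. They do not tell look-alikes from the thing itself.
- env.search_frame(picture, thing): "xyz" ([x, y, z] in m, in world coordinates, good to about 4 mm: the middle of the surface that is visible of it).
- env.trace(picture, thing): "mask" (420x560 bool, what is visible of it).
The state is a dict: "clock": time; "joint_positions": joint angles; "qvel": joint speeds; "joint_torque": joint torques, N m; "position": TCP position; "tool_rot": TCP orientation; "force": force on the tool from outside, world axes, zero at the start; "wrist_torque": the same for the moment, N m; "opening": opening from 0.0 (shut) to 1.0 (fully open).
Only numpy, scipy, OpenCV 4.12 (cv2) and the standard library are available. Lean on these libraries where they do the work, as an engineer would, in place of code of your own. Each camera call takes 0.05 s, during which the arm holds its last target.

### The job

Stow the orange bit case in the storage carousel. With the yellow gate still shut, turn the carousel by the pegs on its roof until the orange bay squarely faces the loading chute and leave it standing there; then slide the gate fully open, set the case flat on the chute (before or after opening), push it lengthwise into the orange bay until it is fully home, and slide the gate fully shut again. Do not turn the carousel away while the gate is open, and leave the spray can, screwdriver, mug and tray where they are.

Things in the scene. Friction and masses are not known exactly. Their poses are not given: they have to be found in the camera images.
- station: Fixed storage station. Origin on the bench top on the carousel's vertical axis; z up; its -y axis points out along the loading chute. Round grey base plate, radius 155 mm; a blue guard rail (radius 147 mm, top 48 mm above the bench) surrounds the carousel except at the mouth on the -y side.
- chute (a point): Point on the grey chute floor's centre line, 225 mm out from the carousel's axis, 14 mm above the bench; a good place to set the case. The floor is 130 mm wide, 133 to 297 mm out. Two blue guides 12 mm high (tops 26 mm above the bench) form a funnel: 60 mm apart inside at 154 to 184 mm out, widening to about 98 mm at 290 mm out.
- carousel (a joint): Angle of the carousel in rad about the station's z, positive anticlockwise from above; endless, stays where left (friction about 0.15 N m, no detents). 0 or any whole turn: orange bay squarely at the chute. Carousel radius 132 mm; grey roof 76 to 82 mm above the bench with a hub boss 94 mm high, radius 22 mm. Seen from above, the bays run anticlockwise orange, blue, green, white.
- peg (a point): Top of one of four black upright pegs on the carousel's roof for turning it by hand: 18 mm across, from the roof (82 mm) to 124 mm above the bench, 112 mm from the axis, 90 degrees apart, 45 degrees either side of each bay's centre line. This one is 45 degrees anticlockwise of the orange bay. A shut gripper can push any peg round.
- bay_mouth (a point): Centre of the orange bay's opening at the carousel's rim, 132 mm from the axis, on the bay floor (12.5 mm above the bench); moves with the carousel. Each bay has a coloured plate on the roof above it and a coloured back wall, is 66 mm wide, 63 mm high and 95 mm deep from the rim, and open only at the rim.
- bay_centre (a point): Point on the orange bay's floor, 84.5 mm from the carousel's axis on the bay's centre line, where the case's origin belongs when home (case end between flush with the rim and 5 mm inside). Its y axis points along the bay, inward to the carousel's axis; z up.
- loading_point (a point): Fixed point at the chute's inner end, 132 mm from the carousel's axis along the station's -y, 14 mm above the bench. The orange bay faces the chute when bay_mouth is here.
- gate (a joint): Opening of the yellow sliding gate in m: 0 shut (across the mouth), 0.066 fully open; it slides along the station's +x and stays where it is left (friction about 2 N). Its panel is 68 mm wide and 6 mm thick, 146 mm out from the carousel's axis, its top edge 60 mm above the bench.
- gate_post (a point): Top of the gate's upright red post, 18 mm across, 130 mm above the bench. Shut, it stands 46 mm to the station's +x of the chute's centre line, 146 mm out from the carousel's axis; it moves with the gate. Push it from either side or pinch it, above 85 mm, where it is clear of roof and panel.
- case: Orange closed drill-bit case with a black seam, 90 mm long (its x), 52 mm wide (y), 55 mm high; about 0.35 kg. Origin at the centre of its underside, z up. Starts flat on the bench beyond the chute's outer end. Either end may go in first.
- spray: Bystander: blue spray can, 60 mm across, 160 mm high, origin under its centre.
- driver: Bystander: screwdriver 200 mm long lying on the bench along its x.
- mug: Bystander: white mug 80 mm across, 90 mm high, origin under its centre.
- tray: Bystander: grey open parts tray 90 x 140 x 45 mm, origin under its centre.
Mind the look-alikes: they are no part of the job. There is more than one size of the case; the job needs the largest.

How it is judged:
By the outcome, as a careful person would: the job done as asked, in the order asked, and still so for the second after the job is handed in, with the robot touching nothing.
It also fails if it takes over 72 s, if anything falls off the work surface, if the arm or the gripper's body presses on something with over 40 N, if the wrist force passes 120 N, or if a joint passes its speed limit or range.

## Working session

There is one attempt and no reset: what is moved stays moved. The work goes in short steps, each a Python script; the robot and the scene stay as the last script left them, time stands still between calls to the robot, and variables do not carry over. Pictures are saved under pics/ and viewed, and the job is handed in when it is done.

```bash
mkdir -p pics; ls; python3 - <<'E'
from workcell import env
import cv2
s=env.read_state();print(s)
for n in("scene","top","wrist"):
    f=env.grab_frame(n);cv2.imwrite(f"pics/a_{n}.png",f["image"])
    print(n,{k:v for k,v in f.items() if k!="image"})
E
```

```text
pics
{'clock': 0.0, 'joint_positions': array([-5.49117666e+01,  2.20913993e+01,  3.78790415e-01, -2.92034675e-02,
       -6.84084302e+01, -1.48160141e+01]), 'qvel': array([ 0.04381573,  0.03177316, -0.0338847 ,  0.04172375, -0.01939042,
       -0.10007472]), 'joint_torque': array([-4.22237745e-04, -3.90666676e+01,  1.87402904e+01,  4.21997800e+00,
        1.09535680e-02, -1.87632600e-04]), 'position': array([ 0.21635831, -0.5857202 ,  0.22144554]), 'tool_rot': array([-8.98760448e+01,  4.72281577e-03,  2.02614492e+01]), 'force': array([-0.88378187, -0.62976561,  0.10794786]), 'wrist_torque': array([ 0.03724531,  0.00043125, -0.00106361]), 'opening': 0.9968306617890077}
scene {'fx': 476.3591713846303, 'fy': 476.3591713846303, 'cx': 280.45260670364183, 'cy': 210.20565744363043, 'position': array([ 1.22138925, -0.27634922,  0.95867774]), 'orientation': array([38.48225332, -0.07522209, 70.44005523]), 'shot': 1}
top {'fx': 532.1214683681376, 'fy': 532.1214683681376, 'cx': 283.06030913276504, 'cy': 215.37416396493524, 'position': array([ 0.47360535, -0.0581821 ,  1.62831856]), 'orientation': array([  3.50170793,   0.47856223, -88.45173767]), 'shot': 2}
wrist {'fx': 307.98451599965466, 'fy': 307.98451599965466, 'cx': 281.3027258440568, 'cy': 215.78489987104595, 'position': array([ 0.14863547, -0.61027522,  0.38373916]), 'orientation': array([-15.44029346,  -0.19130374, 110.27851773]), 'shot': 3}
```

View pics/a_top.png

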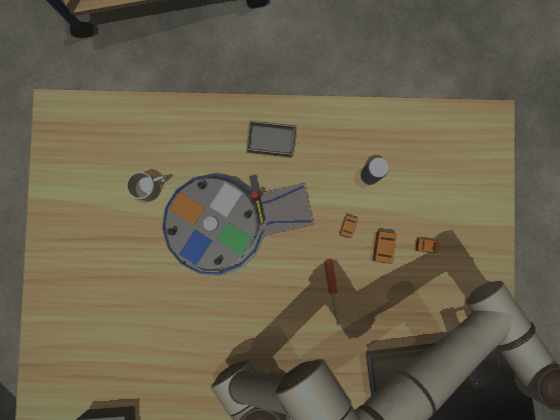

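View pics/a_scene.png

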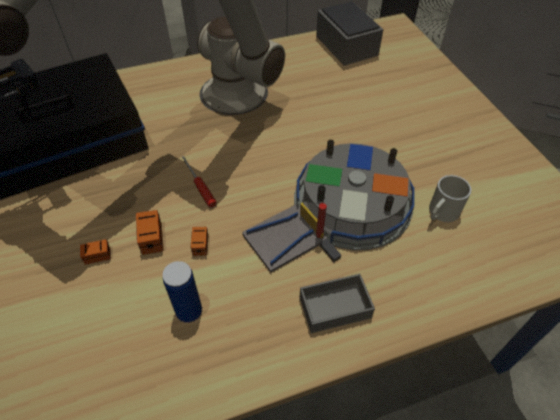

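```bash
python3 - <<'E'
import cv2
f=cv2.imread("pics/a_top.png")
cv2.imwrite("pics/a_crop.png",cv2.resize(f[60:330,100:450],None,fx=2.2,fy=2.2,interpolation=cv2.INTER_CUBIC))
E
```

```text
(no output)
```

View pics/a_crop.png

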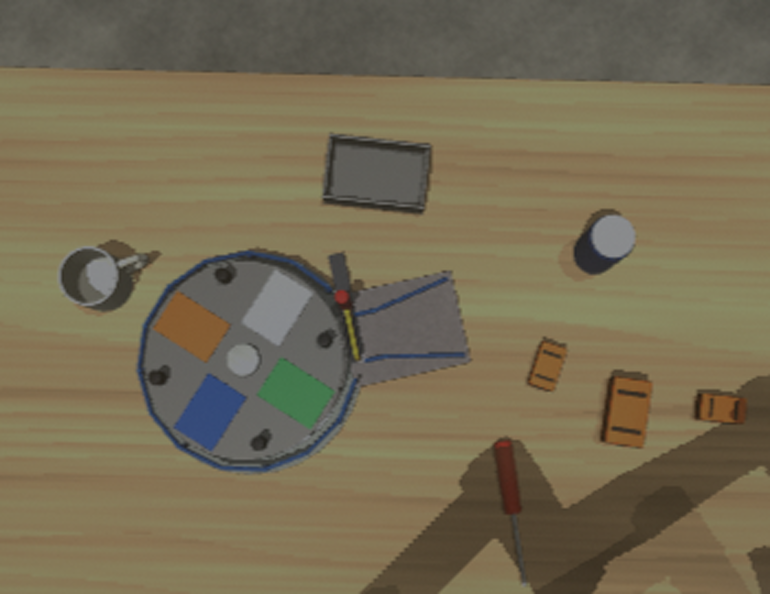

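Top view: the three orange cases are at (348,225), (385,246) and (427,245). The middle one is clearly the largest, at about 1.4x the others, so it's the candidate. The carousel is at (210,223), the chute opens to the right, and the orange bay points upper left.

```bash
cat > h.py <<'E'
from workcell import env
import numpy as np, cv2
from scipy.spatial.transform import Rotation as R
def cam(f):
    return np.array(f["position"]),R.from_euler('xyz',f["orientation"],degrees=True).as_matrix()
def px2w(f,uv,z):
    p,M=cam(f);uv=np.atleast_2d(uv).astype(float)
    d=np.c_[(uv[:,0]-f["cx"])/f["fx"],-(uv[:,1]-f["cy"])/f["fy"],-np.ones(len(uv))]@M.T
    return p+d*((z-p[2])/d[:,2])[:,None]
def w2px(f,P):
    p,M=cam(f);q=(np.atleast_2d(P)-p)@M
    return np.c_[f["cx"]+f["fx"]*q[:,0]/-q[:,2],f["cy"]-f["fy"]*q[:,1]/-q[:,2]]
def hsvmask(im,lo,hi):
    return cv2.inRange(cv2.cvtColor(im,cv2.COLOR_BGR2HSV),np.array(lo),np.array(hi))
def blobs(m,amin=20):
    n,l,st,c=cv2.connectedComponentsWithStats(m)
    return [(c[i],st[i,4],(l==i).astype(np.uint8)) for i in range(1,n) if st[i,4]>=amin]
E
python3 - <<'E'
from h import *
np.set_printoptions(precision=4,suppress=True)
f=env.grab_frame("top");im=f["image"]
for nm,lo,hi,z in [("orange",(6,140,90),(16,255,255),.05),("blue",(105,150,60),(125,255,255),.083),("green",(45,100,50),(75,255,255),.083),("yellow",(23,150,110),(32,255,255),.06),("red",(0,170,60),(4,255,255),.13)]:
    for c,a,m in blobs(hsvmask(im,lo,hi)):
        r=cv2.minAreaRect(cv2.findNonZero(m)); print(nm,c,a,"z",z,px2w(f,c,z)[0],"z.083",px2w(f,c,.083)[0][:2],[round(v,1) for v in (*r[1],r[2])])
for t in("peg","gate_post","carousel","case","station","gate"):
    for d in env.search_frame(f,t)[:5]: print(t,d["xyz"],d["score"])
E
```

```text
orange [186.693  207.9695] 557 z 0.05 [0.5843 0.2452 0.05  ] z.083 [0.582  0.2388] [28.1, 19.9, 32.5]
orange [348.4158 225.8762] 202 z 0.05 [ 0.5437 -0.237   0.05  ] z.083 [ 0.5423 -0.2332] [11.4, 19.9, 18.4]
orange [385.1081 246.8347] 472 z 0.05 [ 0.4846 -0.3465  0.05  ] z.083 [ 0.4844 -0.3405] [17.6, 30.2, 8.7]
orange [427.2081 245.2081] 197 z 0.05 [ 0.4928 -0.4706  0.05  ] z.083 [ 0.4924 -0.462 ] [20.7, 11.7, 6.3]
green [234.0414 238.1511] 556 z 0.083 [0.4978 0.0978 0.083 ] z.083 [0.4978 0.0978] [28.1, 19.8, 32.5]
peg [0.5343, 0.165, 0.0848] 0.71
peg [0.5522, 0.1272, 0.0831] 0.5
carousel [0.5385, 0.1665, 0.0841] 0.61
case [0.4779, -0.3419, 0.0526] 0.65
case [0.4878, -0.4701, 0.0393] 0.61
case [0.5418, -0.2422, 0.0361] 0.51
station [0.5547, 0.1284, 0.0852] 0.89
station [0.4808, -0.3459, 0.0526] 0.32
gate [0.6021, 0.0304, 0.0623] 0.58
gate [0.3789, -0.1877, 0.0269] 0.28
```

```bash
python3 - <<'E'
from h import *
f=env.grab_frame("top");im=f["image"]
a=cv2.resize(im[165:255,235:325],None,fx=6,fy=6,interpolation=cv2.INTER_CUBIC)
b=cv2.resize(im[200:270,335:445],None,fx=6,fy=6,interpolation=cv2.INTER_CUBIC)
cv2.imwrite("pics/b1.png",a);cv2.imwrite("pics/b2.png",b)
f=env.grab_frame("scene");im=f["image"]
a=cv2.resize(im[130:290,235:425],None,fx=4,fy=3.7,interpolation=cv2.INTER_CUBIC)
cv2.imwrite("pics/b3.png",a)
E
```

```text
(no output)
```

View pics/b1.png

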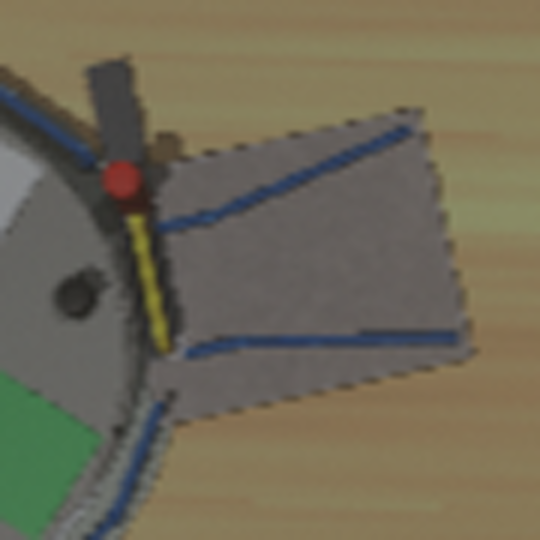

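View pics/b2.png

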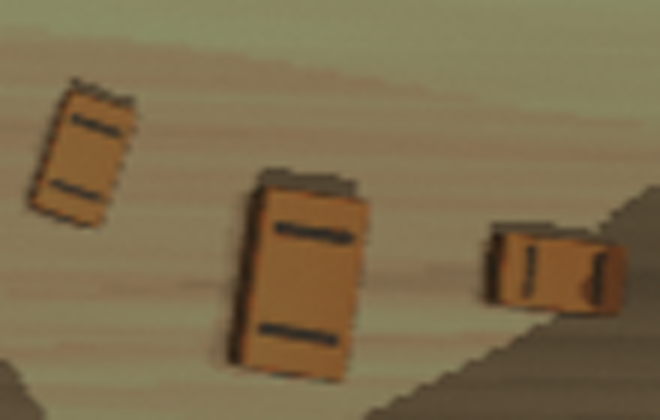

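View pics/b3.png

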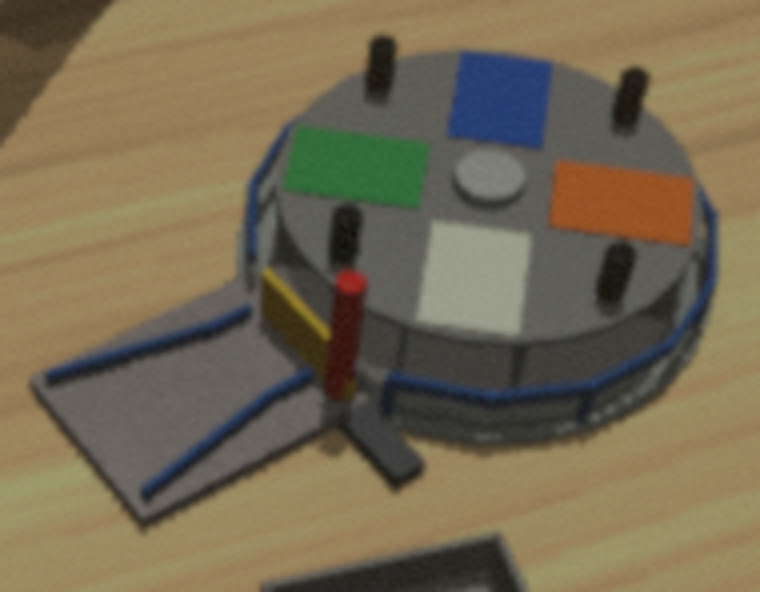

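Picture b2 confirms the choice: the case at top (385,246) measures about 17.6x30.2 px, or 52x89 mm, while the other two are only 60 mm class. In b1 and b3 the gate is shut, the post is at top (255,195), and the chute's outer corners are at (304.7,183) and (314.2,223.7).

```bash
python3 - <<'E'
from h import *
from scipy.optimize import least_squares
np.set_printoptions(precision=4,suppress=True)
f=env.grab_frame("top");g=env.grab_frame("scene")
u=lambda x,y,o,s:[(x+.5)/s[0]-.5+o[0],(y+.5)/s[1]-.5+o[1]]
T=lambda x,y:u(x,y,(235,165),(6,6)); S=lambda x,y:u(x,y,(235,130),(4,3.7))
# station-frame points
ob=[(f,T(418,108),(.065,-.297,.014)),(f,T(475,352),(-.065,-.297,.014)),(f,T(122,178),(.046,-.146,.13)),
(g,S(143,522),(.065,-.297,.014)),(g,S(35,383),(-.065,-.297,.014)),(g,S(350,282),(.046,-.146,.13)),(g,S(490,170),(0,0,.094)),(f,[210.3,223.0],(0,0,.094))]
# plates mean (opposite pair) on axis
og=lambda im:None
car=[(f,[186.69,207.97],0,'p'),(f,[234.04,238.15],np.pi,'p')]
for (x,y,a) in [(622,200,0),(357,167,np.pi),(500,98,np.pi/2),(474,278,-np.pi/2)]: car.append((g,S(x,y),a,'p'))
for (x,y,a) in [(382,40,1),(634,72,0),(347,208,2),(623,244,-1)]: pass
def st(p,q):
    c,s=np.cos(p[2]),np.sin(p[2]);return [p[0]+c*q[0]-s*q[1],p[1]+s*q[0]+c*q[1],q[2]]
def res(p):
    r=[]
    for h,uv,q in ob:r+=list(w2px(h,st(p,q))[0]-uv)
    for h,uv,a,_ in car:
        t=-np.pi/2+p[3]+a; r+=list(w2px(h,st(p,(p[4]*np.cos(t),p[4]*np.sin(t),.083)))[0]-uv)
    return r
o=least_squares(res,[.54,.168,.19,2.6,.082],loss='soft_l1')
print(o.x,np.degrees(o.x[2:4]));print(np.round(np.array(res(o.x)).reshape(-1,2),1))
for h,uv,q in ob: print(px2w(h,uv,q[2])[0])
# case
m=[b for b in blobs(hsvmask(f["image"],(4,110,60),(18,255,255))) if abs(b[0][0]-385)<8][0][2]
b=cv2.boxPoints(cv2.minAreaRect(cv2.findNonZero(m)));print(b);w=px2w(f,b,.055);print(w,w.mean(0))
e=w[1]-w[0];e2=w[2]-w[1];print(np.linalg.norm(e),np.linalg.norm(e2),np.degrees(np.arctan2(e[1],e[0])),np.degrees(np.arctan2(e2[1],e2[0])))
E
```

```text
[0.5383 0.1678 0.2526 2.3539 0.082 ] [ 14.4705 134.8658]
[[-0.1 -0.5]
 [ 0.1  0.3]
 [-0.   1.2]
 [ 0.9  0.3]
 [-1.4 -0.2]
 [ 0.1 -0.4]
 [ 0.2  1.2]
 [-0.4  0.4]
 [ 0.1  0.6]
 [ 0.2  0.5]
 [ 0.   0.9]
 [-0.1  0.3]
 [ 0.1  0.5]
 [ 0.3  0.3]]
[ 0.6739 -0.1039  0.014 ]
[ 0.5505 -0.1358  0.014 ]
[0.6227 0.038  0.13  ]
[ 0.674  -0.1052  0.014 ]
[ 0.5514 -0.133   0.014 ]
[0.6204 0.0373 0.13  ]
[0.5345 0.1692 0.094 ]
[0.5395 0.1668 0.094 ]
[[372.8919 260.6487]
 [378.0811 229.5135]
 [397.2162 232.7027]
 [392.027  263.8378]]
[[ 0.4431 -0.3103  0.055 ]
 [ 0.5351 -0.3241  0.055 ]
 [ 0.5272 -0.3806  0.055 ]
 [ 0.4352 -0.3667  0.055 ]] [ 0.4852 -0.3454  0.055 ]
0.09307253287592235 0.05707040286261491 -8.504922362723866 -97.96292356442244
```

```bash
cat >> h.py <<'E'
SX,SY,SYAW=0.5383,0.1678,np.radians(14.47)
def S(x,y,z):
    c,s=np.cos(SYAW),np.sin(SYAW);return [SX+c*x-s*y,SY+s*x+c*y,z]
def toS(p):
    c,s=np.cos(SYAW),np.sin(SYAW);dx,dy=p[0]-SX,p[1]-SY;return np.array([c*dx+s*dy,-s*dx+c*dy])
def down(yaw):return [-90,0,(yaw+180)%360-180]
E
python3 - <<'E'
from h import *
np.set_printoptions(precision=1,suppress=True)
for b in (14.47,194.47):
  for a in range(180,40,-15):
    p=S(.112*np.cos(np.radians(a)),.112*np.sin(np.radians(a)),.09)
    q=env.inverse_kinematics(p,down(b+a-0));print(b,a,q)
for y in (-75.5,104.5):
  for x in(.046,.112): print('gate',env.inverse_kinematics(S(x,-.146,.1),down(y)))
for y in(-8.5,171.5): print('case',env.inverse_kinematics([.485,-.345,.022],down(y)))
for y in(-75.5,104.5): print('chute',env.inverse_kinematics(S(0,-.2,.036),down(y)))
# push tool: jaw axis along station x, tool y = (in*sin t, down*cos t)
for sg in(1,-1):
  for t in(40,):
   for r in(.27,.14):
    t_=np.radians(t);z=np.array([np.cos(SYAW),np.sin(SYAW),0])*sg;inn=np.array([-np.sin(SYAW),np.cos(SYAW),0])
    y=inn*np.sin(t_)-np.array([0,0,1])*np.cos(t_);M=np.c_[np.cross(y,z),y,z]
    e=R.from_matrix(M).as_euler('xyz',degrees=True);print('push',e,env.inverse_kinematics(S(0,-r,.036),list(e)))
E
```

```text
14.47 180 [ 38.7  14.2 -33.4   0.  -42.3  65.7]
14.47 165 [ 42.   14.8 -32.6   0.  -42.6  47.5]
14.47 150 [ 44.4  16.1 -30.6   0.  -43.3  30.1]
14.47 135 [ 45.8  18.  -27.7   0.  -44.4  13.7]
14.47 120 [ 46.1  20.2 -24.    0.  -45.8  -1.7]
14.47 105 [ 45.6  22.6 -20.    0.  -47.4 -16.2]
14.47 90 [ 44.4  25.  -15.9   0.  -49.1 -29.9]
14.47 75 [ 42.7  27.3 -11.8   0.  -50.9 -43.2]
14.47 60 [ 40.5  29.3  -8.2  -0.  -52.5 -56.1]
14.47 45 [ 38.1  31.   -5.2  -0.  -53.9 -68.7]
194.47 180 [  38.7   14.2  -33.4   -0.   -42.3 -114.3]
194.47 165 [  42.    14.8  -32.6   -0.   -42.6 -132.5]
194.47 150 [  44.4   16.1  -30.6   -0.   -43.3 -149.9]
194.47 135 [  45.8   18.   -27.7    0.   -44.4 -166.3]
194.47 120 None
194.47 105 [ 45.6  22.6 -20.    0.  -47.4 163.8]
194.47 90 [ 44.4  25.  -15.9   0.  -49.1 150.1]
194.47 75 [ 42.7  27.3 -11.8   0.  -50.9 136.8]
194.47 60 [ 40.5  29.3  -8.2   0.  -52.5 123.9]
194.47 45 [ 38.1  31.   -5.2   0.  -53.9 111.3]
gate [ 18.4  27.7  -9.3   0.  -53.  176.1]
gate [ 18.   33.3   0.9   0.  -57.6 176.5]
gate [ 18.4  27.7  -9.3   0.  -53.   -3.9]
gate [ 18.   33.3   0.9   0.  -57.6  -3.5]
case [-19.9  31.2 -17.1  -0.  -41.7 -78.6]
case [-19.9  31.2 -17.1   0.  -41.7 101.4]
chute None
chute [ 13.2  29.7 -17.4   0.  -42.9   1.3]
push [-90.   40.  -75.5] [ -12.9   43.7   12.3  -35.2  -81.6 -140. ]
push [-90.   40.  -75.5] [  -3.3   38.4    2.1  -39.9  -72.8 -143.5]
push [-90.  -40.  104.5] [-12.9  43.7  12.3 -35.2 -81.6  40. ]
push [-90.  -40.  104.5] [ -3.3  38.4   2.1 -39.9 -72.8  36.5]
```

```bash
python3 - <<'E'
from h import *
P=lambda a,z:S(.112*np.cos(np.radians(a)),.112*np.sin(np.radians(a)),z)
env.goto(P(180,.2),down(194.47)); env.gripper_to(.55,15)
env.move_straight(P(180,.091),rate=.15,force_limit=15)
f=env.grab_frame("wrist");cv2.imwrite("pics/c1.png",f["image"])
s=env.gripper_to(0.0,15);s=env.read_state();print(s["clock"],s["opening"]*87,s["position"],P(180,.091),s["force"])
E
```

```text
5.8583 17.41697528908314 [0.42992378 0.13990307 0.09112617] [np.float64(0.42985279609170174), np.float64(0.1398142185302611), 0.091] [-0.53153755  0.07726801  0.30373048]
```

View pics/c1.png

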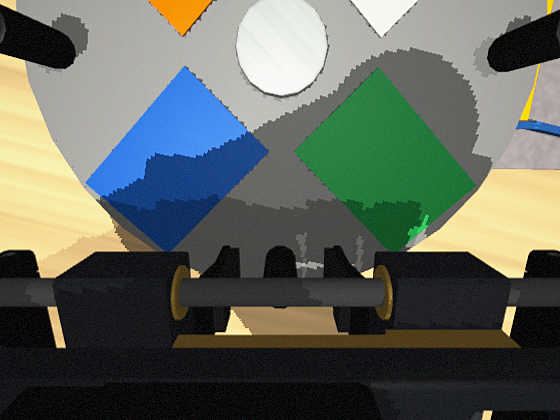

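The wrist view shows the peg between the fingers at (280,265). The grip closed to 17.4 mm, about the peg's 18 mm. Now I turn the carousel.

```bash
python3 - <<'E'
from h import *
P=lambda a,z:S(.112*np.cos(np.radians(a)),.112*np.sin(np.radians(a)),z)
for a in np.linspace(180,45,10)[1:]:
    env.move_straight(P(a,.091),down(14.47+a),rate=.12)
s=env.read_state();print(s["clock"],s["opening"]*87,s["force"],s["position"],P(45,.091))
env.gripper_to(.55); env.move_straight(P(45,.2),rate=.2)
p=S(.046,-.146,.2);env.goto(p,down(104.47))
print(env.read_state()["clock"])
f=env.grab_frame("top");cv2.imwrite("pics/d1.png",cv2.resize(f["image"][150:300,130:330],None,fx=4,fy=4,interpolation=cv2.INTER_CUBIC))
g=env.grab_frame("scene");cv2.imwrite("pics/d2.png",cv2.resize(g["image"][100:290,235:425],None,fx=3,fy=3,interpolation=cv2.INTER_CUBIC))
w=env.grab_frame("wrist");cv2.imwrite("pics/d3.png",w["image"])
import pickle;pickle.dump((f,g,w),open("d.pkl","wb"))
E
```

```text
9.5333 17.201299142329887 [-1.36809411 -1.15586351  3.67737886] [0.59437987 0.26417516 0.09105316] [np.float64(0.5951948174302207), np.float64(0.2642726891383352), 0.091]
12.0917
```

View pics/d1.png

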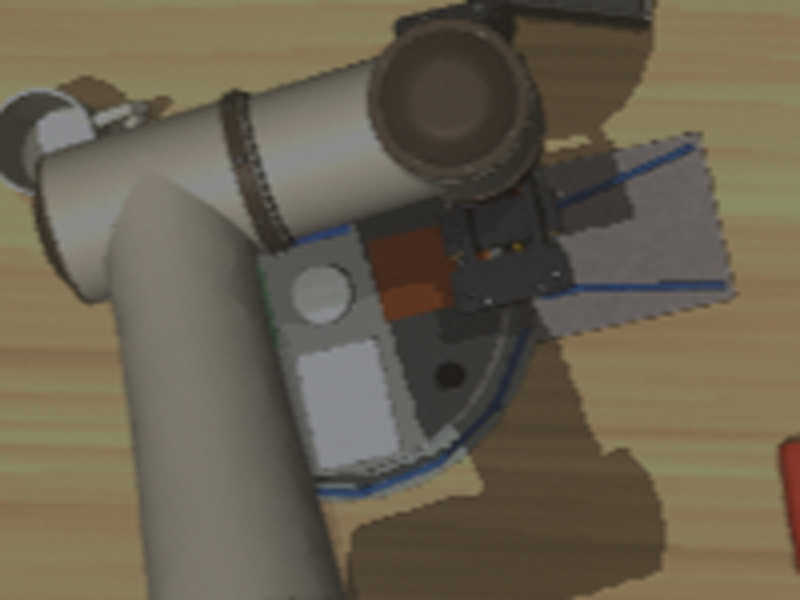

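View pics/d2.png

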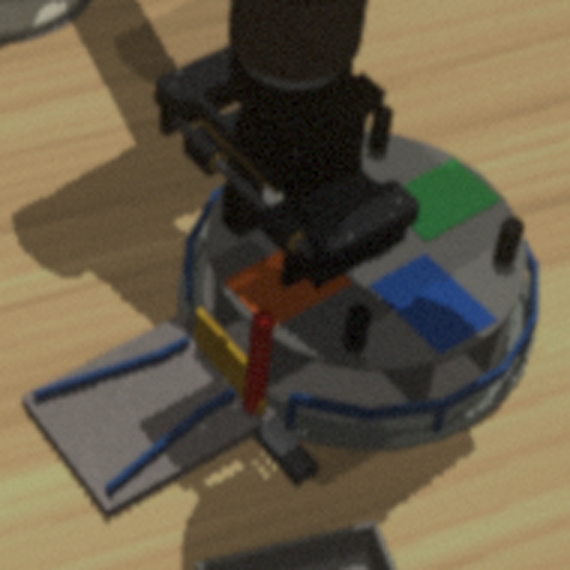

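View pics/d3.png

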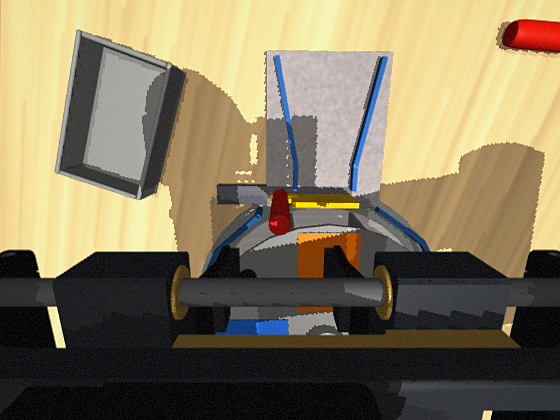

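Scene (290,280) in d2 shows the orange plate facing the chute. Next I move over the case, which clears the view, and measure both.

```bash
python3 - <<'E'
from h import *
from scipy.optimize import least_squares
np.set_printoptions(precision=4,suppress=True)
env.goto([.485,-.345,.2],down(-8.5)); env.gripper_to(1.0)
f=env.grab_frame("top");g=env.grab_frame("scene");w=env.grab_frame("wrist")
print(env.read_state()["clock"])
for n,h in(("t",f),("s",g),("w",w)): cv2.imwrite(f"pics/e_{n}.png",h["image"])
import pickle;pickle.dump((f,g,w),open("e.pkl","wb"))
def cols(h):
    for nm,lo,hi in [("orange",(6,120,70),(16,255,255)),("green",(45,100,40),(75,255,255)),("blue",(105,150,60),(125,255,255))]:
        for c,a,m in blobs(hsvmask(h["image"],lo,hi),100):
            p=px2w(h,c,.083)[0];print(nm,c,a,p[:2],toS(p))
cols(f);cols(g)
E
```

```text
14.8167
orange [237.7517 216.5332] 572 [0.5609 0.089 ] [ 0.0022 -0.0819]
green [182.9695 229.4982] 558 [0.5189 0.2473] [0.0011 0.0818]
orange [203.4107 189.8214] 112 [ 0.4437 -0.1975] [-0.1829 -0.3301]
orange [330.7106 193.2924] 660 [0.5572 0.0898] [-0.0012 -0.0803]
orange [146.9915 226.1483] 708 [ 0.5079 -0.3455] [-0.1577 -0.4894]
orange [197.9439 237.5281] 303 [ 0.5778 -0.2431] [-0.0644 -0.4077]
orange [ 92.7179 248.1564] 358 [ 0.5284 -0.4686] [-0.1687 -0.6137]
green [381.2449 166.0983] 539 [0.5165 0.2466] [-0.0014  0.0817]
blue [378.9385 200.7442] 602 [0.6171 0.189 ] [0.0816 0.0009]
```

View pics/e_t.png

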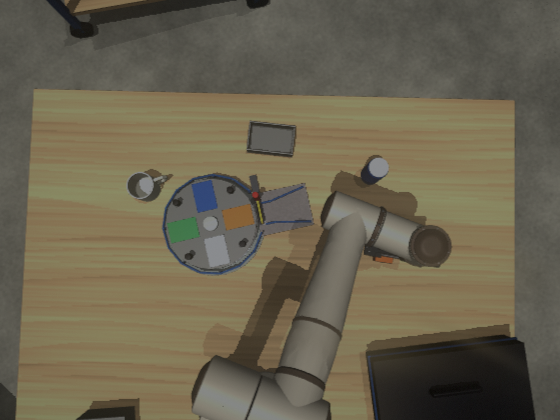

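View pics/e_w.png

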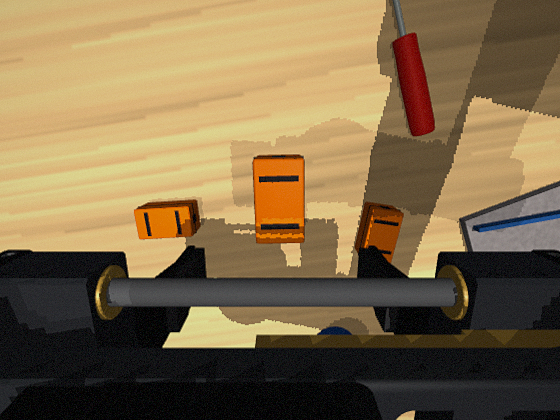

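The wrist view shows the case at (279,200), straight ahead in line with the jaws, with the small look-alikes at (167,220) and (380,230). I check squareness once more from the close wrist image d3, using the chute's outer edge and the plate.

```bash
python3 - <<'E'
from h import *
import pickle
np.set_printoptions(precision=4,suppress=True)
f,g,w=pickle.load(open("d.pkl","rb"))
cv2.imwrite("pics/d4.png",cv2.resize(w["image"][40:320,200:440],None,fx=2.1,fy=2.1,interpolation=cv2.INTER_CUBIC))
for uv,z in [((266,52),.014),((393,52),.014),((267,190),.014),((380,190),.014),((305,204),.06),((358,205),.06),((299,234),.082),((360,233),.082)]:
    p=px2w(w,uv,z)[0];print(uv,p,toS(p))
e=pickle.load(open("e.pkl","rb"))
w=e[2]
for uv,z in [((255,157),.055),((304,157),.055),((256,234),.055),((304,234),.055)]:print(px2w(w,uv,z)[0])
E
```

```text
(266, 52) [ 0.6721 -0.1011  0.014 ] [ 0.0623 -0.2938]
(393, 52) [ 0.5466 -0.1337  0.014 ] [-0.0673 -0.294 ]
(267, 190) [0.637  0.0373 0.014 ] [ 0.0629 -0.151 ]
(380, 190) [0.5116 0.0049 0.014 ] [-0.0665 -0.1511]
(305, 204) [0.5967 0.0326 0.06  ] [ 0.0228 -0.1455]
(358, 205) [0.5448 0.0202 0.06  ] [-0.0306 -0.1445]
(299, 234) [0.5973 0.0579 0.082 ] [ 0.0297 -0.1212]
(360, 233) [0.541  0.0423 0.082 ] [-0.0287 -0.1222]
[ 0.4341 -0.3621  0.055 ]
[ 0.4412 -0.3145  0.055 ]
[ 0.5129 -0.3746  0.055 ]
[ 0.5204 -0.3247  0.055 ]
```

View pics/d4.png

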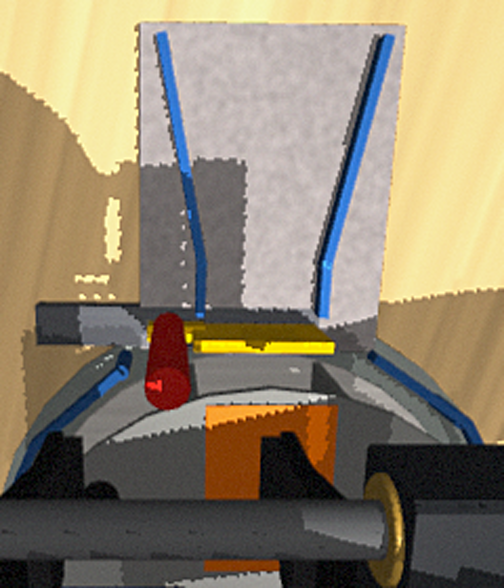

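The squareness numbers agree to within about 0.5° (top 0.4°, scene 0.07°). I'll recheck close up before opening the gate. Next I pick the case and set it on the chute.

```bash
python3 - <<'E'
from h import *
np.set_printoptions(precision=4,suppress=True)
c=[.484,-.3445]
env.goto([*c,.10],down(-8.5))
print(env.move_straight([*c,.022],rate=.12,force_limit=12))
env.gripper_to(0,35);s=env.read_state();print(s["clock"],s["opening"]*87,s["position"],s["force"])
env.move_straight([*c,.15],rate=.2)
env.goto(S(0,-.2,.13),down(104.47))
s=env.read_state();print(s["clock"],s["opening"]*87,s["force"],toS(s["position"]))
w=env.grab_frame("wrist");cv2.imwrite("pics/f1.png",w["image"])
print(env.move_straight(S(0,-.2,.0365),rate=.08,force_limit=8))
s=env.read_state();print(s["clock"],s["force"],s["position"])
E
```

```text
False
16.7917 52.08798209196293 [ 0.484  -0.3449  0.0222] [-1.5872 -2.0714  0.2067]
18.85 52.01427853037111 [-0.9472 -0.3632 -3.7995] [-0.0006 -0.2005]
False
20.2167 [-0.1568 -0.3344 -5.0773] [ 0.5889 -0.0257  0.0371]
```

View pics/f1.png

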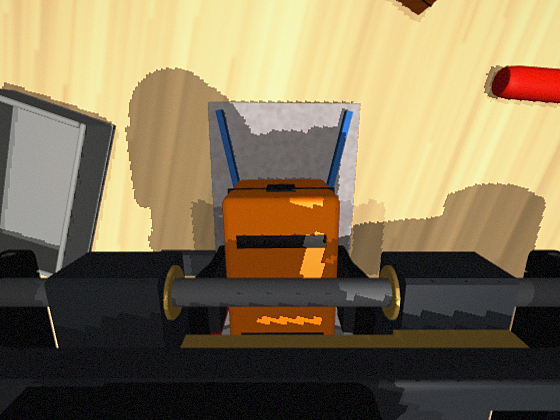

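```bash
python3 - <<'E'
from h import *
w=env.grab_frame("wrist");cv2.imwrite("pics/f2.png",cv2.resize(w["image"][60:360,150:420],None,fx=2.2,fy=2,interpolation=cv2.INTER_CUBIC))
g=env.grab_frame("scene");cv2.imwrite("pics/f3.png",cv2.resize(g["image"][130:290,235:425],None,fx=4,fy=3.7,interpolation=cv2.INTER_CUBIC))
E
```

```text
(no output)
```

View pics/f2.png

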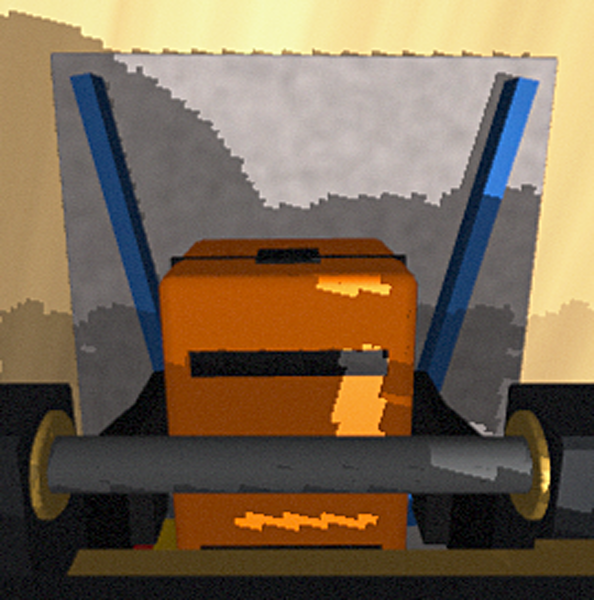

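View pics/f3.png

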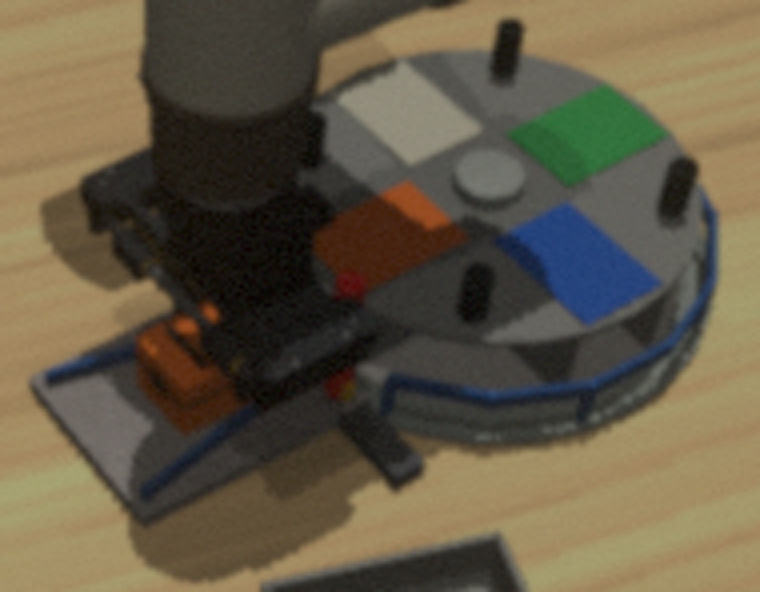

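In f2 the chute's centre is about 5 to 7 px (3 mm) to the right of the tool and case centre, i.e. toward station -x. I shift 3 mm, set the case down and release, then recheck the station pose with a high wrist view.

```bash
python3 - <<'E'
from h import *
np.set_printoptions(precision=4,suppress=True)
env.move_straight(S(-.003,-.2,.0375),rate=.05)
print(env.move_straight(S(-.003,-.2,.032),rate=.03,force_limit=5))
s=env.read_state();print(s["clock"],s["force"],s["position"])
env.gripper_to(1.0);env.move_straight(S(-.003,-.2,.16),rate=.2)
env.goto(S(0,-.03,.33),down(104.47))
w=env.grab_frame("wrist");cv2.imwrite("pics/g1.png",w["image"])
import pickle;pickle.dump(w,open("g.pkl","wb"))
print(env.read_state()["clock"])
E
```

```text
True
20.775 [0.3467 0.1743 3.9842] [ 0.586  -0.0266  0.0361]
23.4333
```

View pics/g1.png

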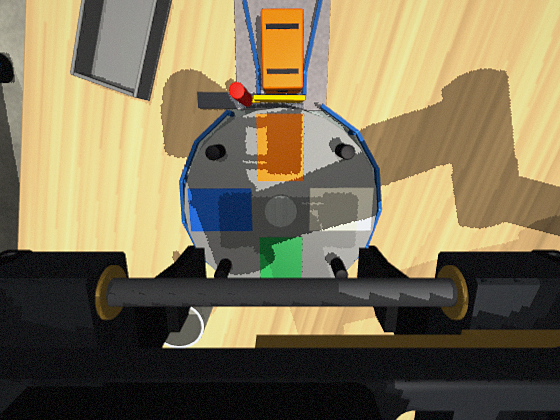

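```bash
python3 - <<'E'
from h import *
import pickle
w=pickle.load(open("g.pkl","rb"));im=w["image"]
cv2.imwrite("pics/g2.png",cv2.resize(im[0:130,210:350],None,fx=5,fy=4.6,interpolation=cv2.INTER_CUBIC))
cv2.imwrite("pics/g3.png",cv2.resize(im[85:245,180:385],None,fx=3.7,fy=3.7,interpolation=cv2.INTER_CUBIC))
E
```

```text
(no output)
```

View pics/g2.png

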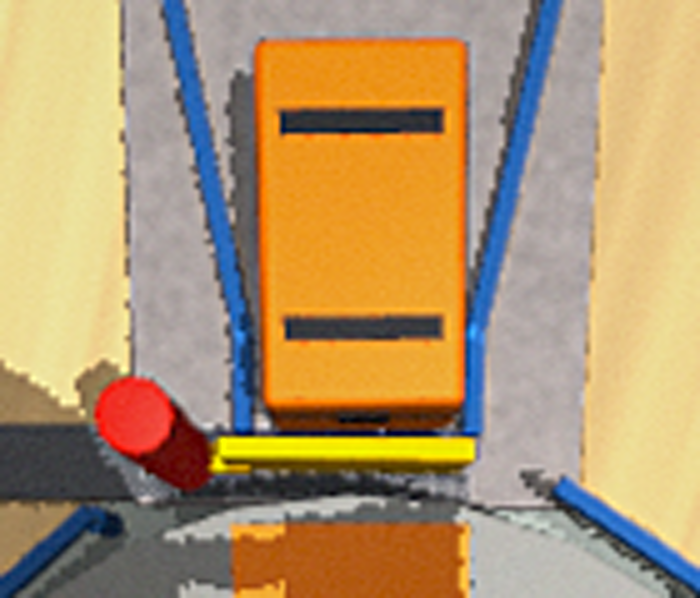

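View pics/g3.png

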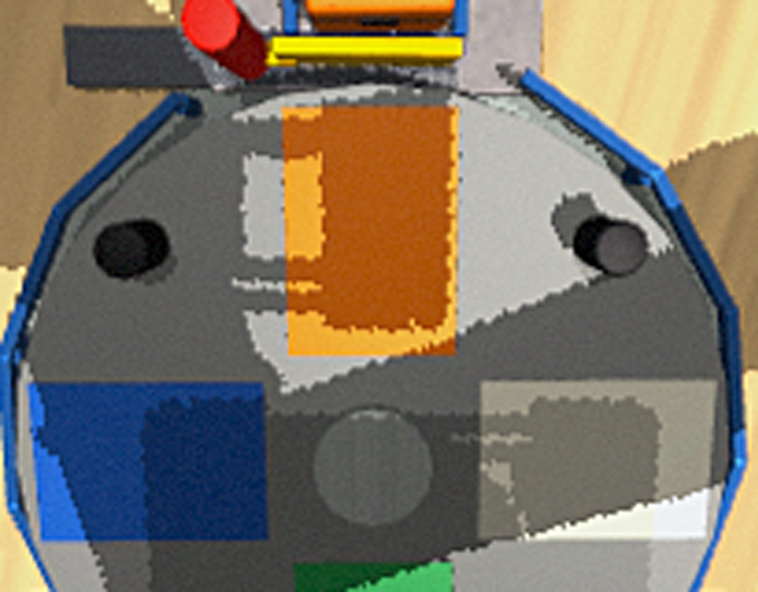

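```bash
python3 - <<'E'
from h import *
import pickle
np.set_printoptions(precision=4,suppress=True)
w=pickle.load(open("g.pkl","rb"))
A=lambda x,y:[(x+.5)/5-.5+210,(y+.5)/4.6-.5]; B=lambda x,y:[(x+.5)/3.7-.5+180,(y+.5)/3.7-.5+85]
def pr(n,uv,z): print(n,toS(px2w(w,uv,z)[0]))
for p in[(283,107),(459,107),(289,355),(455,355)]:pr("plate",B(*p),.082)
for p in[(30,382),(265,382),(42,540),(267,540),(480,380),(717,380)]:pr("blue/white",B(*p),.082)
pr("hub",B(373,467),.094);pr("pegL",B(124,250),.124);pr("pegR",B(614,247),.124)
pr("panelR",A(475,440),.06);pr("panelL",A(219,440),.06)
pr("post",A(134,417),.13)
for p in[(122,2),(132,350),(605,2),(583,450)]:pr("chute",A(*p),.014)
for p in[(251,380),(466,380)]:pr("guide",A(*p),.026)
for p in[(257,40),(467,40),(264,400),(467,400)]:pr("case",A(*p),.069)
E
```

```text
plate [ 0.0306 -0.1226]
plate [-0.0293 -0.1226]
plate [ 0.0303 -0.0377]
plate [-0.0295 -0.0376]
blue/white [ 0.1243 -0.028 ]
blue/white [ 0.0392 -0.0279]
blue/white [0.1247 0.0322]
blue/white [0.04   0.0324]
blue/white [-0.0387 -0.0285]
blue/white [-0.1248 -0.0284]
hub [0.0001 0.0009]
pegL [ 0.0786 -0.0777]
pegR [-0.0759 -0.0786]
panelR [-0.0317 -0.1464]
panelL [ 0.0352 -0.1464]
post [ 0.048  -0.1443]
chute [ 0.062  -0.2707]
chute [ 0.063  -0.1771]
chute [-0.0677 -0.2709]
chute [-0.0666 -0.1482]
guide [ 0.0286 -0.1669]
guide [-0.0314 -0.1669]
case [ 0.0231 -0.2427]
case [-0.0271 -0.2428]
case [ 0.0228 -0.1558]
case [-0.0288 -0.1558]
```

The carousel is square: the plate edges are within about 0.3° of the station and 0.5° of the chute sides. The case sits between the guides, with a 1 mm offset. Now I open the gate.

```bash
python3 - <<'E'
from h import *
np.set_printoptions(precision=4,suppress=True)
env.gripper_to(.5)
env.goto(S(.047,-.1455,.17),down(104.47))
print(env.move_straight(S(.047,-.1455,.100),rate=.15,force_limit=12))
env.gripper_to(0,20);s=env.read_state();print(s["clock"],s["opening"]*87,toS(s["position"]),s["force"])
print(env.move_straight(S(.116,-.1455,.100),rate=.07,force_limit=20))
s=env.read_state();print(s["clock"],s["opening"]*87,toS(s["position"]),s["force"])
env.gripper_to(.4);env.move_straight(S(.114,-.1455,.19),rate=.2)
E
```

```text
False
26.4417 17.32374759895856 [ 0.0474 -0.1456] [-0.856  -0.0247  1.539 ]
True
27.375 17.11782870047144 [ 0.1105 -0.1462] [-1.8471  0.674   4.1577]
```

It stopped on force at 63 mm of travel, so I look before trusting it.

```bash
python3 - <<'E'
from h import *
np.set_printoptions(precision=4,suppress=True)
env.goto(S(0,-.03,.33),down(104.47))
w=env.grab_frame("wrist");im=w["image"];print(env.read_state()["clock"])
import pickle;pickle.dump(w,open("k.pkl","wb"))
cv2.imwrite("pics/k1.png",cv2.resize(im[0:130,150:350],None,fx=4,fy=4,interpolation=cv2.INTER_CUBIC))
E
```

```text
29.5333
```

View pics/k1.png

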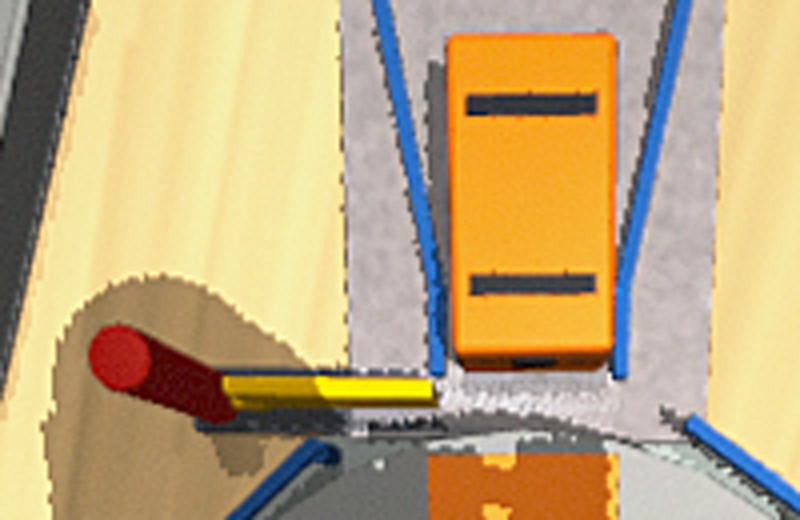

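```bash
python3 - <<'E'
from h import *
import pickle
w=pickle.load(open("k.pkl","rb"));im=w["image"]
A=lambda x,y:[(x+.5)/4-.5+150,(y+.5)/4-.5]
for n,p,z in[("panelR",(437,379),.06),("post",(120,358),.13),("plL",(428,456),.082),("plR",(621,456),.082)]:print(n,toS(px2w(w,A(*p),z)[0]))
g=pickle.load(open("g.pkl","rb"))
for n,h in(("g",g),("k",w)):
    for c,a,m in blobs(hsvmask(h["image"],(0,200,60),(4,255,255)),30): print(n,c,a)
    m=hsvmask(h["image"],(24,180,120),(34,255,255));m[:88]=0;m[105:]=0
    for c,a,mm in blobs(m,40): x,y,ww,hh=cv2.boundingRect(mm);print(n,"yel",x,y,ww,hh,toS(px2w(h,[x+ww-.5,94.5],.06)[0]))
E
```

```text
panelR [ 0.02878802 -0.1472113 ]
post [ 0.11043525 -0.14521429]
plL [ 0.03065712 -0.12223503]
plR [-0.03013429 -0.12224729]
g [238.88389513  92.97378277] 267
g yel 253 95 52 8 [-0.0315468  -0.14733417]
k [187.64566929  92.64304462] 381
k yel 228 94 30 6 [ 0.03058727 -0.14705774]
```

The post moved from x=47.4 to 110.5 mm, and the panel's end moved 61 to 62 mm. That is either the end stop (the gate may have started about 3 mm open) or 3 to 4 mm short. I push again with a higher limit to find out.

```bash
python3 - <<'E'
from h import *
np.set_printoptions(precision=4,suppress=True)
env.gripper_to(.45)
env.goto(S(.111,-.1458,.15),down(104.47))
env.move_straight(S(.111,-.1458,.100),rate=.15)
env.gripper_to(0,40);s=env.read_state();print(s["clock"],s["opening"]*87,toS(s["position"]),s["force"])
c,si=np.cos(SYAW),np.sin(SYAW)
for x in(.1125,.1145,.1165):
    r=env.move_straight(S(x,-.1458,.100),rate=.03,force_limit=30)
    s=env.read_state();F=s["force"];print(r,s["clock"],toS(s["position"]),"Fx",F[0]*c+F[1]*si)
    if r:break
E
```

```text
31.9 17.033866099716363 [ 0.1106 -0.1458] [-2.254   1.0479  4.8142]
False 32.15 [ 0.1106 -0.1459] Fx -7.169127412671325
False 32.4 [ 0.1107 -0.1459] Fx -11.522087916681816
False 32.65 [ 0.1107 -0.1459] Fx -15.870225676063846
```

The gate won't move past x=110.7 mm even under 16 N, so it is against its stop and fully open, which puts shut at x≈44.7 mm. Next I push the case in with the shut gripper tilted by 40°.

```bash
cat >> h.py <<'E'
PUSH=[-90,40,-75.53]
E
python3 - <<'E'
from h import *
np.set_printoptions(precision=4,suppress=True)
env.gripper_to(.4);env.move_straight(S(.1107,-.1458,.2),rate=.25);env.gripper_to(0,10)
env.goto(S(-.002,-.30,.17),PUSH)
env.move_straight(S(-.002,-.285,.042),rate=.2,force_limit=12)
print(env.read_state()["clock"])
r=env.move_straight(S(-.001,-.160,.042),rate=.1,force_limit=12)
s=env.read_state();print(r,s["clock"],toS(s["position"]),s["position"][2],s["force"])
w=env.grab_frame("wrist");g=env.grab_frame("scene");t=env.grab_frame("top")
import pickle;pickle.dump((w,g,t),open("m.pkl","wb"))
cv2.imwrite("pics/m1.png",w["image"]);cv2.imwrite("pics/m2.png",cv2.resize(g["image"][130:290,235:425],None,fx=4,fy=3.7,interpolation=cv2.INTER_CUBIC))
E
```

```text
37.65
False 39.05 [-0.0012 -0.1597] 0.041789122707276256 [ 0.1318 -0.4584  1.2723]
```

View pics/m1.png

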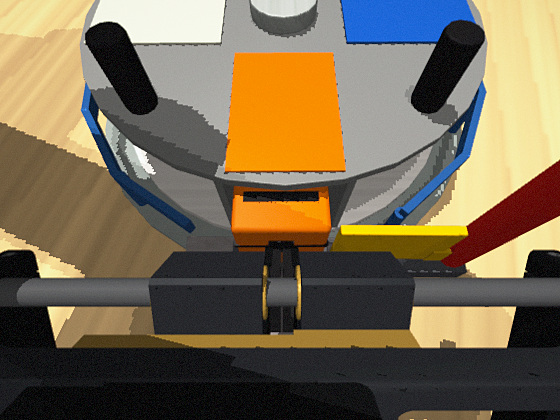

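View pics/m2.png

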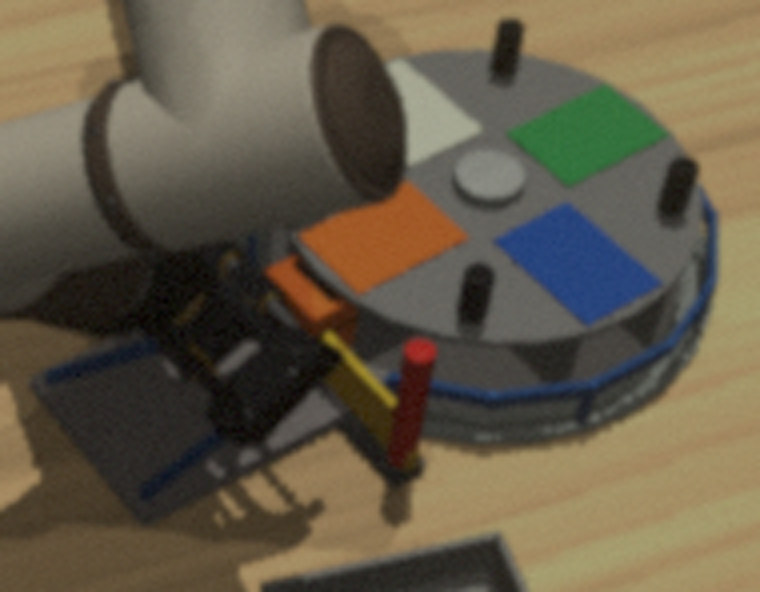

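```bash
python3 - <<'E'
from h import *
import pickle
np.set_printoptions(precision=4,suppress=True)
w,g,t=pickle.load(open("m.pkl","rb"))
cv2.imwrite("pics/m3.png",cv2.resize(w["image"][150:270,200:370],None,fx=4.6,fy=4.6,interpolation=cv2.INTER_CUBIC))
for v in(222,228,232,236):print(v,toS(px2w(w,[281,v],.069)[0]))
for v in(242,246,249):print('seam?',v,toS(px2w(w,[281,v],.0415)[0]))
for uv in[(226,171),(345,171)]:print("plate",toS(px2w(w,uv,.082)[0]))
for uv in[(284,187)]:print("rim",toS(px2w(w,uv,.082)[0]),toS(px2w(w,uv,.076)[0]))
for uv in[(234,228),(329,228)]:print("case side",toS(px2w(w,uv,.069)[0]))
E
```

```text
222 [-0.0005 -0.1448]
228 [-0.0005 -0.1481]
232 [-0.0005 -0.1503]
236 [-0.0005 -0.1524]
seam? 242 [-0.0006 -0.1457]
seam? 246 [-0.0006 -0.1482]
seam? 249 [-0.0006 -0.15  ]
plate [-0.0281 -0.1225]
plate [ 0.0315 -0.1226]
rim [ 0.001  -0.1318] [ 0.001  -0.1283]
case side [-0.0243 -0.1481]
case side [ 0.0237 -0.1481]
```

View pics/m3.png

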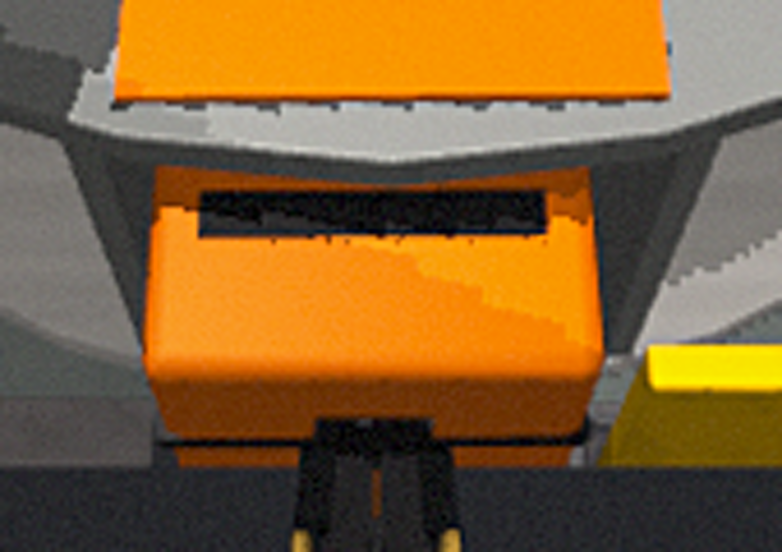

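The case is entering squarely (m3), with sides at -24.3 and +23.7 mm and its end face at about 150 to 152 mm. I push on to an end position of about 129.5 mm and check.

```bash
python3 - <<'E'
from h import *
np.set_printoptions(precision=4,suppress=True)
r=env.move_straight(S(0,-.138,.042),rate=.06,force_limit=12)
s=env.read_state();print(r,s["clock"],toS(s["position"]),s["position"][2],s["force"])
env.move_straight(S(0,-.20,.075),rate=.2)
w=env.grab_frame("wrist")
import pickle;pickle.dump(w,open("n.pkl","wb"))
cv2.imwrite("pics/n1.png",w["image"]);cv2.imwrite("pics/n2.png",cv2.resize(w["image"][120:270,200:370],None,fx=4.2,fy=4,interpolation=cv2.INTER_CUBIC))
print(env.read_state()["clock"])
E
```

```text
False 39.7167 [-0.0001 -0.1371] 0.042122926184461104 [0.7015 0.2369 0.023 ]
40.2667
```

View pics/n1.png

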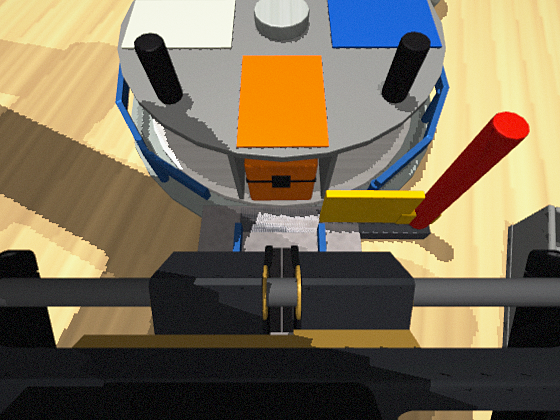

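View pics/n2.png

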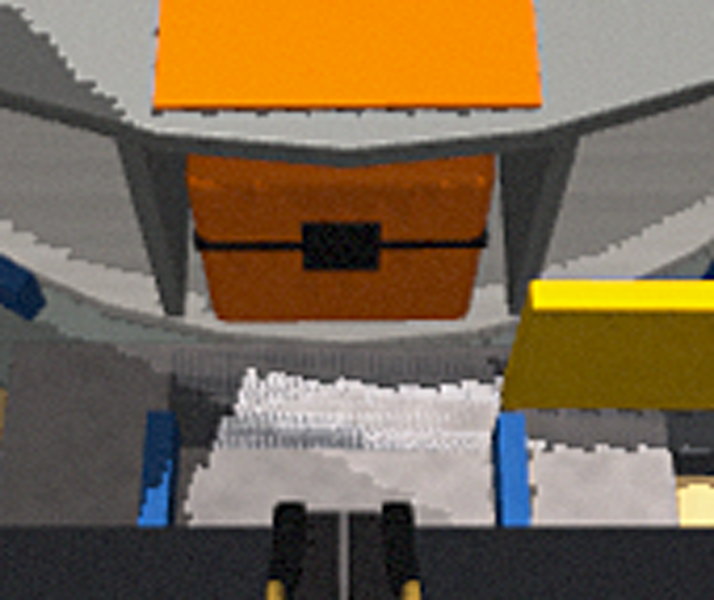

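```bash
python3 - <<'E'
from h import *
import pickle
np.set_printoptions(precision=4,suppress=True)
w=pickle.load(open("n.pkl","rb"))
A=lambda x,y:[(x+.5)/4.2-.5+200,(y+.5)/4-.5+120]
for n,p,z in[("bottom",(340,319),.0135),("bottomL",(222,319),.0135),("bottomR",(465,318),.0135),("floor rim",(345,340),.0125),("floor rimL",(182,314),.0125),("roof rim",(350,148),.082),("roof low",(350,160),.076),("topedge",(340,184),.0675),("topedgeL",(190,184),.0675),("topedgeR",(494,184),.0675)]:print(n,toS(px2w(w,A(*p),z)[0]))
E
```

```text
bottom [-0.     -0.1255]
bottomL [-0.0239 -0.1255]
bottomR [ 0.0253 -0.1253]
floor rim [ 0.001 -0.13 ]
floor rimL [-0.0323 -0.1237]
roof rim [ 0.0017 -0.1304]
roof low [ 0.0018 -0.1286]
topedge [ 0.0002 -0.1276]
topedgeL [-0.0245 -0.1275]
topedgeR [ 0.0254 -0.1276]
```

The end face is about 2.5 to 4.5 mm inside the rim, measured relative to the rim in the same view. It is centred to 0.5 mm and square, so the case is home. Now I shut the gate.

```bash
python3 - <<'E'
from h import *
np.set_printoptions(precision=4,suppress=True)
c,si=np.cos(SYAW),np.sin(SYAW)
env.move_straight(S(0,-.25,.17),rate=.25);env.gripper_to(.45)
env.goto(S(.1107,-.146,.18),down(104.47))
env.move_straight(S(.1107,-.146,.100),rate=.2,force_limit=15)
env.gripper_to(0,30);s=env.read_state();print(s["clock"],s["opening"]*87,toS(s["position"]))
r=env.move_straight(S(.047,-.146,.100),rate=.08,force_limit=25)
for x in(.043,.041,.039):
    s=env.read_state();F=s["force"];print(r,s["clock"],toS(s["position"]),"Fx",F[0]*c+F[1]*si)
    r=env.move_straight(S(x,-.146,.100),rate=.03,force_limit=25)
s=env.read_state();F=s["force"];print(r,s["clock"],toS(s["position"]),"Fx",F[0]*c+F[1]*si)
E
```

```text
45.0167 17.062546374388774 [ 0.1106 -0.146 ]
False 45.9667 [ 0.047  -0.1455] Fx -0.3612269690468378
False 46.25 [ 0.0446 -0.1454] Fx 3.3006458792861726
False 46.5 [ 0.0445 -0.1454] Fx 6.3131040571365045
False 46.75 [ 0.0445 -0.1454] Fx 11.14262283747276
```

Hit the stop at 44.5 mm, giving 66.2 mm of travel, so the gate is fully shut. I release, back off and check.

```bash
python3 - <<'E'
from h import *
np.set_printoptions(precision=4,suppress=True)
env.gripper_to(.45);env.move_straight(S(.0445,-.146,.2),rate=.2)
env.goto(S(0,-.03,.33),down(104.47))
w=env.grab_frame("wrist");cv2.imwrite("pics/p1.png",w["image"])
env.goto([.45,-.30,.25],down(60))
t=env.grab_frame("top");g=env.grab_frame("scene");cv2.imwrite("pics/p2.png",t["image"])
cv2.imwrite("pics/p3.png",cv2.resize(g["image"][130:290,235:425],None,fx=4,fy=3.7,interpolation=cv2.INTER_CUBIC))
print(env.read_state()["clock"])
h=w;m=hsvmask(h["image"],(24,180,120),(34,255,255));m[:88]=0;m[105:]=0
for c,a,mm in blobs(m,40): x,y,ww,hh=cv2.boundingRect(mm);print("yel",x,y,ww,hh,toS(px2w(h,[x+ww-.5,94.5],.06)[0]))
for nm,lo,hi in [("orange",(6,120,70),(16,255,255)),("green",(45,100,40),(75,255,255))]:
    for c,a,m in blobs(hsvmask(t["image"],lo,hi),100):print(nm,c,a,toS(px2w(t,c,.083)[0]))
E
```

```text
50.675
yel 254 95 53 8 [-0.0341 -0.147 ]
orange [237.7737 216.5053] 570 [ 0.0023 -0.082 ]
orange [431.     244.3801] 171 [-0.2019 -0.6096]
green [182.9695 229.4982] 558 [0.0011 0.0818]
```

View pics/p1.png

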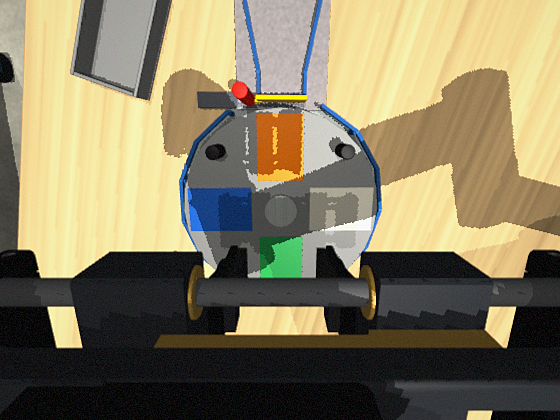

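View pics/p2.png

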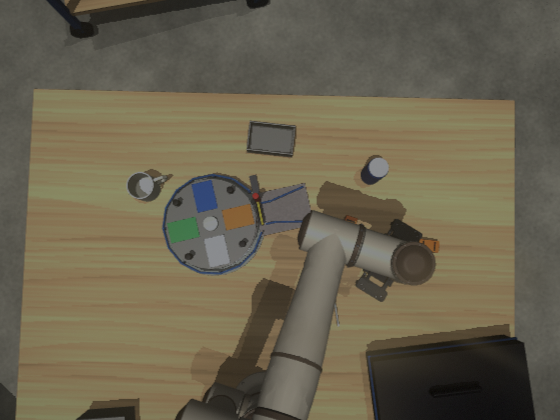

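View pics/p3.png

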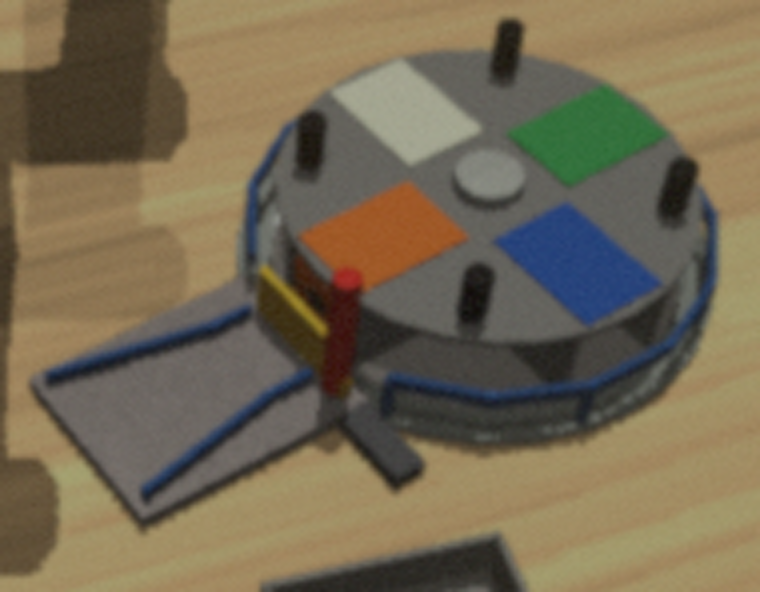

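The gate is shut, the carousel hasn't moved since it was set, the case shows behind the gate, and the tray, mug and can are in place. I'm handing in.

```bash
python3 - <<'E'
from h import *
env.close_job()
E
```

```text
the job is handed in; nothing more can be done
```

The orange bit case is stowed in the orange bay with the gate shut again, and I handed the job in at about 51 s (limit 72 s). I gripped a peg and turned the carousel 135° clockwise with the gate shut. I then set the largest case on the chute, opened the gate, pushed the case in and shut the gate.

**Last checks:**
- **Carousel:** the orange bay is square to the chute within about 0.5°. Its plates did not move between the first check and the last (under 0.1 px).
- **Case:** it is centred to about 0.5 mm, with its end an estimated 2.5–4.5 mm inside the rim (0–5 mm allowed). That estimate is relative to the rim, because absolute wrist-camera readings there came out about 1.5–2 mm short.
- **Gate:** it met its stop at both ends, 66.2 mm apart. The first opening stroke moved only 63 mm. A second push confirmed it was at the stop, so the gate had started about 3 mm open.
- **Bystanders:** the tray, mug and spray can look unmoved in the top view. The arm hid most of the screwdriver in the last picture, so I did not recheck it, but no move went near it.

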